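# Slide the hold-down cover onto its locating pin and hold it pressed

## Task

Pick up the black hold-down cover by its orange grip and rest it flat on the head of the brass locating pin, between the guide walls of the board carrier, then slide it along the walls until its slot drops over the pin. Press it all the way down against the spring tray onto the stops, and finish still gripping it and holding it down: do not let go, as it would spring up again. Leave the screwdriver, the stock bin and the flux bottle where they are.

Things in the scene. Friction and masses are not known exactly. Their poses are not given: they have to be found in the camera images.
- cover: Hold-down cover, about 0.25 kg, lying flat on the bench: black plate 140 (x) x 80 (y) x 8 (z) mm with an orange grip on top and a slot through it near its +x end. Origin: centre of the plate's underside, z up. At the start its x axis points away from the robot to within about 30 degrees.
- cover_grip (a point): Middle of the cover's upright orange grip, 28 mm above the plate's underside, over the cover's origin. The grip is 16 mm thick along the cover's x, 50 mm long along y, and rises from 8 to 48 mm above the underside: take it from above across its 16 mm.
- cover_slot (a point): Centre of the slot that goes right through the plate, at its underside: x = +45 mm, y = 0 in the cover's frame. 13 mm long in x, 18 mm wide in y, a yellow stripe on either side of it.
- nest: Board carrier, fixed, on the robot's left or right: aluminium base 200 (x) x 120 (y) mm, deck 30 mm above its underside. Origin: centre of the underside; x points away from the robot to within about 20 degrees. Dark guide walls along x (x = -90 to +90 mm), inner faces at y = +/-42 mm, upright to z = 54 mm; above, yellow lips flare outwards to z = 62 mm.
- pin_slot (a point): On the carrier's deck, x = +45 mm, y = 0, z = 30 mm: middle of the range of the rigid brass pin (8 mm diameter, head at z = 50 mm), which is clamped anywhere within 10 mm of here along the carrier's x; its exact place is not reported: see it, or feel for it. With the cover's centre 25 mm to +x of the carrier's, the slot lies beyond it; slide to -x from there.
- spring_tray (a joint): Spring tray with a small green board between two blue cross bars; m pressed down. 0: up; a cover with its slot over the pin (play 2.5 mm each way in x) drops from z = 50 to 44 mm above the carrier's underside and lies on it. About 9 N in all (cover's weight included) brings it to 0.006, the cover on the steel stops at z = 38 mm. Released, it lifts the cover again.
- screwdriver: Bystander: red-handled screwdriver lying on the bench about 0.5 m ahead of the robot, roughly along x, about 200 mm long. Not to be moved.
- stock_bin: Bystander: black open bin 100 x 80 x 50 mm with blue connectors in it, beyond the work. Origin: centre of its underside. Not to be moved.
- flux_bottle: Bystander: white bottle with a red cap, 44 mm in diameter, 100 mm tall, standing beyond the work. Origin: centre of its underside. Not to be moved or tipped.
Things that resemble listed ones, but are neither listed nor needed, are in the scene too. What is shaped like the cover but brown or purple is not meant.

How it is judged:
By the outcome, as a careful person would: the job done as asked, in the order asked, and still so for the second after the job is handed in, while the arm keeps its last pose, push and grip.
It also fails if it takes over 51 s, if anything falls off the work surface, if the arm or the gripper's body presses on something with over 40 N, if the wrist force passes 120 N, or if a joint passes its speed limit or range.

## Robot

A 6-joint arm with a two-finger parallel gripper is mounted at the origin on the work surface. World frame = base frame: x ahead of the robot, y to its left, z up, the work surface at z = 0. Lengths are in m, angles in rad, forces in N, time in s.
With the tool pointing down it reaches from about 0.425 to 0.95 m from the base axis. Payload 3.5 kg.
Tool frame: the origin (TCP) lies on the centre line of the jaws, within the pads' length; the fingertips stand 11 mm ahead of it and the grasp point (between the pads) lies 8 mm behind it; z points along the fingers, y is the line along which they close (so a half turn about z gives the same grasp; the last joint's range is limited). The gripper opens to 85 mm and grips with 20 to 120 N. Pads are 22 mm wide; open, the fingers measure 114 mm over their backs; the gripper's body (76 mm by 85 mm) begins 54 mm behind the grasp point. The pads swing forward as they close: fully open they stand 13 mm farther back than shut.
Start: joints at [1, 0.286, 1.577, -0, 1.279, -0.15], TCP at [0.276, 0.616, 0.242] pointing down, gripper open.
Joint ranges: [-2.77, 2.77], [-0.9, 2.22], [0.21, 2.48], [-1.53, 4.67], [0.24, 2.81], [-2.84, 2.84]. Speed limits (rad/s): [2.79, 2.79, 3.14, 3.14, 3.14, 3.14].

## Interface

Orientations are given as a unit quaternion [x, y, z, w].
In Python, from station import arm gives the robot as it stands. The module is installed in compiled form; this text tells all that it offers. Calls block until the motion is done:
- arm.move_to(position, orientation): joint-space move of the TCP to a pose.
- arm.move_l(position, speed=0.15, ori=None, f_stop=None): straight line of the TCP; ori=None keeps the orientation; speed is the mean speed in m/s. With f_stop (N) it stops when the force on the tool has changed by that much, and returns True; else False.
- arm.goto_joints(angles): joint-space move.
- arm.let_go() and arm.close(): open the fingers fully, or close them until they stop; the grip force is fixed at half the most.
- arm.dwell(seconds).
- arm.inverse_kinematics(position, orientation): joint angles nearest the present ones, or None.
- arm.state(): the state.
- arm.grab_frame(name): name is "scene" or "side" or "wrist"; returns (picture, depth): 400x640x3 uint8, red, green, blue; 400x640 float32, m along the optical axis (not along the pixel's ray), 0 where there is no reading.
- arm.camera_params(name): a dict with "vfov" (degrees; the focal length in pixels is half the picture's height over the tangent of half this angle, whatever the lens; pixels are square), "cx", "cy" (the principal point, pixels), "extrinsics" (4x4, takes a point from camera to world coordinates); the wrist camera has in their place "tool_from_camera" (4x4, takes a point from camera to tool coordinates, whose origin is the TCP and whose axes are the flange's). Camera axes: x right, y up, looking along -z (the intrinsics and any distortion apply to the point x, -y, -z); pixel columns grow to the right and rows downward; lengths in m; the calibration is good to about 2 mm. A picture is of the moment at which its call begins: read the wrist's pose just before it. camera_params takes no time and is no camera call.
A pose or a line that the arm cannot do raises arm.MotionError and nothing moves.
- arm.job_done(): hands the job in; it is judged then, once.
Trained networks look in the newest picture that a camera, given by its name, has taken for a name from the list of things; names that differ only in an ending like _2 or _b are one class to them, and where a whole thing is asked for, a point or a joint stands for the part that bears it (a point fixed in the world has none). Each returns a list of dicts, best first, with "conf" (0 to 1); they miss things now and then, are a little off and sometimes report something else, mostly with a low value. They report only what shows in the picture. A call takes as long as a camera call. They do not tell look-alikes from the thing itself.
- arm.regions_of(label, camera): "region" (400x640 bool, what is visible of it).
- arm.tip_of(label, camera): "centre" ([x, y, z] in m, in world coordinates, good to about 4 mm: a listed point, or the origin of a listed thing).
The state is a dict: "time_s": time; "joint_positions": joint angles; "qd": joint speeds; "effort": joint torques, N m; "eef_pos": TCP position; "eef_rot": TCP orientation; "contact_force": force on the tool from outside, world axes, zero at the start; "ft_torque": the same for the moment, N m; "finger_gap": finger opening in m; "gripper_force": force on a finger pad.
Only numpy, scipy, OpenCV 4.12 (cv2) and the standard library are available. Lean on these libraries where they do the work, as an engineer would, in place of code of your own. Each camera call takes 0.05 s, during which the arm holds its last target. There are 200 camera calls.

## Working session

There is one attempt and no reset: what is moved stays moved. The work goes in short steps, each a Python script; the robot and the scene stay as the last script left them, time stands still between calls to the robot, and variables do not carry over. Pictures are saved under pics/ and viewed, at most 10 in all, crops included, and the job is handed in when it is done.

```bash
mkdir -p pics
cat > h.py <<'E'
import numpy as np,cv2
from station import arm
def cam(n):
    s=arm.state(); im,d=arm.grab_frame(n); p=arm.camera_params(n); return s,im,d,p
E
python3 - <<'E'
from h import *
for n in ("scene","side"):
    s,im,d,p=cam(n); cv2.imwrite(f"pics/{n}0.png",im[:,:,::-1]); print(n,{k:(np.round(v,3).tolist() if k!='x' else 0) for k,v in p.items() if not isinstance(v,str)}); np.savez(f"{n}0",im=im,d=d)
    for l in ("cover","cover_grip","cover_slot","nest"):
        for r in arm.tip_of(l,n): print(l,np.round(r["centre"],3),round(r["conf"],2))
print(arm.state())
E
```

```text
scene {'vfov': 55.5, 'cx': 323.398, 'cy': 201.338, 'extrinsics': [[-0.631, -0.567, 0.529, 0.962], [0.775, -0.451, 0.442, 0.253], [-0.013, 0.689, 0.724, 0.637], [0.0, 0.0, 0.0, 1.0]]}
cover [ 0.538 -0.367 -0.002] 0.94
cover [ 0.348 -0.22  -0.003] 0.7
cover [ 0.75  -0.177 -0.   ] 0.65
cover [ 0.538 -0.199  0.001] 0.6
cover_grip [ 0.542 -0.198  0.028] 0.94
cover_grip [ 0.543 -0.365  0.025] 0.92
cover_grip [ 0.342 -0.214  0.027] 0.71
cover_slot [ 0.377 -0.247 -0.002] 0.91
cover_slot [ 0.575 -0.341 -0.001] 0.83
cover_slot [ 0.583 -0.207 -0.001] 0.81
nest [ 0.554  0.21  -0.001] 0.7
side {'vfov': 48.304, 'cx': 322.142, 'cy': 200.845, 'extrinsics': [[0.764, 0.36, -0.535, 0.055], [-0.645, 0.397, -0.653, -0.692], [-0.023, 0.844, 0.535, 0.564], [0.0, 0.0, 0.0, 1.0]]}
cover [ 0.546 -0.367 -0.001] 0.86
cover [ 0.539 -0.202  0.003] 0.78
cover [ 0.354 -0.213 -0.001] 0.62
cover_grip [ 0.345 -0.212  0.025] 0.94
cover_grip [ 0.536 -0.199  0.025] 0.88
cover_grip [ 0.545 -0.366  0.026] 0.7
cover_slot [ 0.378 -0.245 -0.001] 0.76
cover_slot [ 0.587 -0.21  -0.001] 0.72
cover_slot [ 0.751 -0.174  0.   ] 0.72
cover_slot [ 0.583 -0.334  0.001] 0.68
nest [ 0.55   0.207 -0.002] 0.66
{'time_s': 0.5, 'joint_positions': array([ 1.00001217e+00,  2.86301020e-01,  1.57673081e+00,  2.28778544e-05,
        1.27859353e+00, -1.49991631e-01]), 'qd': array([-0.00015934, -0.00125542, -0.00216622, -0.00032207,  0.00032653,
        0.00010121]), 'effort': array([-5.99782416e-04, -4.05456913e+01, -2.92559230e+01, -1.26442415e-04,
        1.14152048e-03,  5.51229036e-06]), 'eef_pos': array([0.27567632, 0.61611242, 0.24230748]), 'eef_rot': array([ 2.08850666e-01,  9.77947544e-01, -1.14369854e-05, -1.60159671e-05]), 'contact_force': array([-0.38537588,  0.28681641, -0.92118609]), 'ft_torque': array([-0.01696191,  0.02340568, -0.00947818]), 'gripper_force': 0.0, 'finger_gap': 0.08514864842925127}
```

View pics/scene0.png

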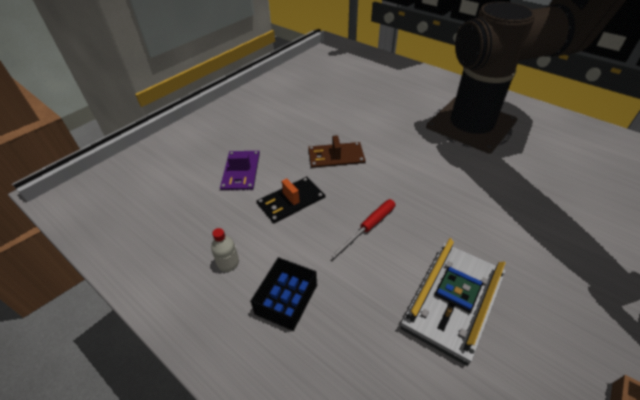

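View pics/side0.png

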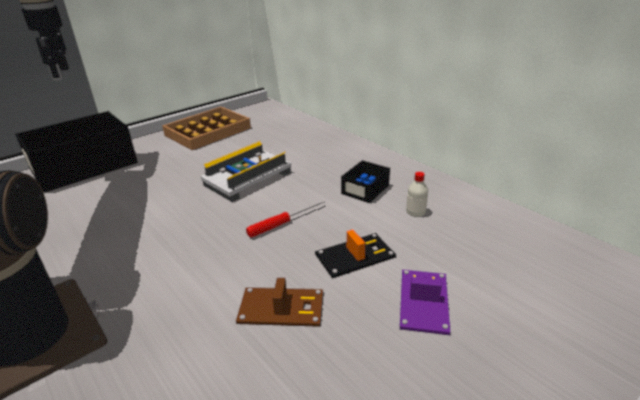

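```bash
cat >> h.py <<'E'
from scipy.spatial.transform import Rotation as Rn
def quat(a):
    c,s=np.cos(a),np.sin(a)
    return Rn.from_matrix(np.array([[-s,c,0],[c,s,0],[0,0,-1.]])).as_quat()
# columns: x=(-s,c,0), y=(c,s,0), z=(0,0,-1)
def ext(s,p):
    if 'extrinsics' in p: return np.array(p['extrinsics'])
    T=np.eye(4);T[:3,:3]=Rn.from_quat(s['eef_rot']).as_matrix();T[:3,3]=s['eef_pos'];return T@np.array(p['tool_from_camera'])
def cloud(s,d,p):
    f=200/np.tan(np.radians(p['vfov'])/2); v,u=np.mgrid[:400,:640]
    P=np.stack([(u-p['cx'])/f*d,-(v-p['cy'])/f*d,-d],-1); T=ext(s,p); W=P@T[:3,:3].T+T[:3,3]; W[d==0]=np.nan; return W
E
python3 - <<'E'
from h import *
p=arm.camera_params("wrist");print(p); print(arm.camera_params("scene").keys())
arm.move_to([0.50,0.20,0.32],quat(0.2))
s,im,d,p=cam("wrist"); print(s['time_s'],s['eef_pos'],s['joint_positions']); cv2.imwrite("pics/w1.png",im[:,:,::-1]); np.save("w1",cloud(s,d,p))
np.savez("w1f",im=im,d=d,T=ext(s,p))
for n in ("nest","pin_slot"):
  for r in arm.tip_of(n,"wrist"): print(n,r)
E
```

```text
{'vfov': 67.55508052361306, 'cx': 315.80280581814986, 'cy': 195.51833909685536, 'tool_from_camera': array([[-3.06914858e-04,  9.46612255e-01,  3.22374231e-01,
         8.47246240e-02],
       [ 9.99999770e-01,  9.58150209e-05,  6.70696023e-04,
        -4.02993093e-04],
       [ 6.04000781e-04,  3.22374363e-01, -9.46612067e-01,
        -1.32966265e-01],
       [ 0.00000000e+00,  0.00000000e+00,  0.00000000e+00,
         1.00000000e+00]])}
dict_keys(['vfov', 'cx', 'cy', 'extrinsics'])
2.25 [0.49977282 0.20072196 0.31977031] [ 1.93318227e-01 -6.80530830e-02  1.82142839e+00  2.91891656e-04
  1.38861472e+00 -7.98373042e-03]
nest {'centre': [0.5495, 0.2117, -0.0002], 'conf': 0.75}
```

View pics/w1.png

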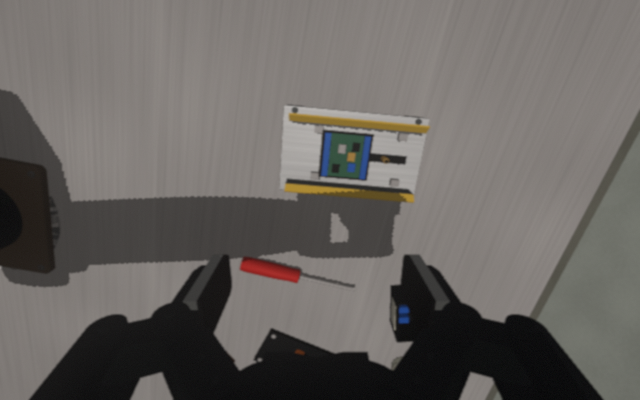

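```bash
cat > nest.py <<'E'
from h import *
def fit(W,im):
    Q=W.reshape(-1,3); ok=np.isfinite(Q[:,2])
    near=ok&(np.hypot(Q[:,0]-.55,Q[:,1]-.21)<.16)
    hi=near&(Q[:,2]>.02)&(Q[:,2]<.075)
    r=cv2.minAreaRect(Q[hi][:,:2].astype(np.float32)); print("rect",r)
    hsv=cv2.cvtColor(im,cv2.COLOR_RGB2HSV).reshape(-1,3)
    ye=near&(Q[:,2]>.045)&(Q[:,2]<.075)&(hsv[:,0]>15)&(hsv[:,0]<32)&(hsv[:,1]>140)
    Y=Q[ye]; print("yellow z",np.percentile(Y[:,2],[5,50,95]),len(Y))
    return Y,hi
if __name__=="__main__":
    f=np.load("w1f.npz");W=np.load("w1.npy");Y,hi=fit(W,f['im'])
    for g in (Y[Y[:,1]>.21],Y[Y[:,1]<.21]):
        l=cv2.fitLine(g[:,:2].astype(np.float32),cv2.DIST_HUBER,0,.01,.01).ravel(); print(np.degrees(np.arctan2(l[1],l[0])),l[2:], g.min(0),g.max(0))
    c=f['im'][85:220,270:445,::-1]; cv2.imwrite("pics/w1c.png",cv2.resize(c,None,fx=4.4,fy=4.4,interpolation=cv2.INTER_CUBIC))
    print("table",np.nanmedian(W[20:60,300:500,2]))
    print(np.round(W[150:170:2,372:410:3,2]*1000))
E
python3 nest.py
```

```text
rect ((0.5469109416007996, 0.21103274822235107), (0.20046605169773102, 0.1202322244644165), 6.3335280418396)
yellow z [0.05600015 0.06034501 0.06387654] 1833
6.3489695 [0.5412958  0.25823376] [0.45421682 0.24525057 0.05508525] [0.62977828 0.27125841 0.0652915 ]
6.3638754 [0.54987246 0.1646036 ] [0.46432118 0.15126243 0.05399793] [0.63991861 0.17850751 0.06596347]
table 0.0011436509362046099
[[30. 31. 32. 31. 31. 32. 31. 32. 31. 31. 30. 31. 33.]
 [30. 32. 31. 32. 31. 31. 32. 30. 32. 32. 31. 31. 31.]
 [32. 30. 33. 32. 31. 31. 31. 30. 32. 30. 30. 31. 30.]
 [32. 32. 31. 32. 35. 33. 32. 34. 31. 31. 31. 31. 32.]
 [31. 32. 32. 37. 48. 31. 33. 33. 32. 30. 31. 32. 31.]
 [34. 32. 31. 40. 51. 33. 32. 31. 30. 33. 31. 33. 31.]
 [31. 31. 32. 32. 52. 32. 32. 30. 32. 32. 31. 30. 31.]
 [31. 32. 32. 30. 33. 31. 32. 29. 30. 32. 31. 32. 32.]
 [31. 31. 31. 30. 32. 30. 31. 32. 33. 31. 30. 31. 30.]
 [32. 32. 31. 31. 31. 31. 31. 31. 32. 29. 32. 33. 30.]]
```

View pics/w1c.png

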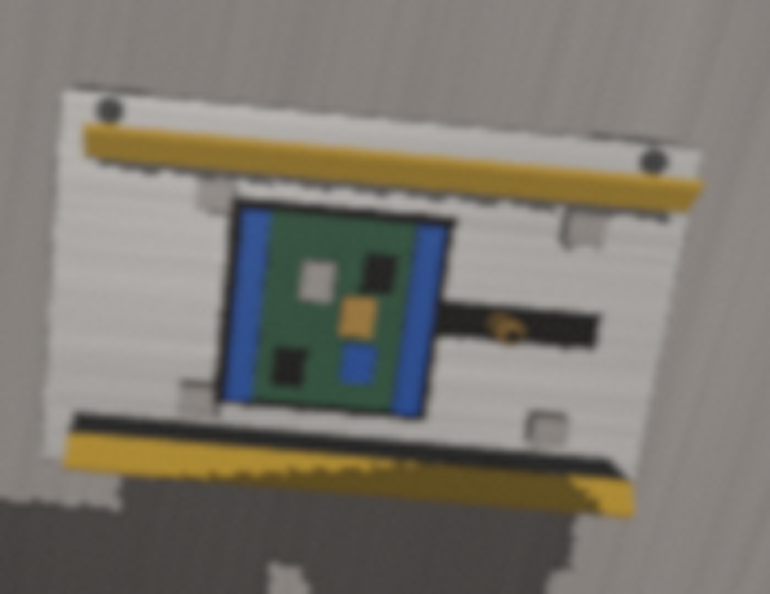

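Run:
```python
from h import *
W=np.load("w1.npy"); P=W[145:175,365:415].reshape(-1,3); P=P[P[:,2]>.044]
c=np.array([.5469,.2110]);a=np.radians(6.35);R=np.array([[np.cos(a),np.sin(a)],[-np.sin(a),np.cos(a)]])
print("pin in nest",len(P),(R@(P[:,:2]-c).T).T.mean(0),P.mean(0))
arm.move_to([0.54,-0.20,0.20],quat(np.radians(-12)))
s,im,d,p=cam("wrist"); print(s['time_s'],s['eef_pos']); cv2.imwrite("pics/w2.png",im[:,:,::-1])
W=cloud(s,d,p); np.savez("w2",im=im,d=d,W=W)
for n in ("cover","cover_grip","cover_slot"):
  for r in arm.tip_of(n,"wrist"): print(n,r)
hsv=cv2.cvtColor(im,cv2.COLOR_RGB2HSV)
Q=W.reshape(-1,3);H=hsv.reshape(-1,3)
n=np.isfinite(Q[:,2])&(np.hypot(Q[:,0]-.54,Q[:,1]+.2)<.1)
pl=n&(Q[:,2]>.004)&(Q[:,2]<.013)
print("plate",pl.sum(),cv2.minAreaRect(Q[pl][:,:2].astype(np.float32)),np.median(Q[pl][:,2]))
g=n&(Q[:,2]>.042)&(Q[:,2]<.055)
print("griptop",g.sum(),cv2.minAreaRect(Q[g][:,:2].astype(np.float32)),np.median(Q[g],0))
```

```text
pin in nest 96 [0.02470078 0.00366511] [0.57104386 0.21737457 0.0460118 ]
3.95 [ 0.54046458 -0.19919189  0.20050967]
cover {'centre': [0.5444, -0.3714, -0.0005], 'conf': 0.75}
cover {'centre': [0.5438, -0.2023, 0.0024], 'conf': 0.73}
cover {'centre': [0.3452, -0.2152, -0.0031], 'conf': 0.66}
cover_grip {'centre': [0.3455, -0.2167, 0.0251], 'conf': 0.79}
cover_grip {'centre': [0.5397, -0.1951, 0.0266], 'conf': 0.71}
cover_grip {'centre': [0.5409, -0.3695, 0.0304], 'conf': 0.59}
cover_slot {'centre': [0.5816, -0.2086, 0.0025], 'conf': 0.97}
cover_slot {'centre': [0.5801, -0.3419, -0.0011], 'conf': 0.89}
plate 7805 ((0.5375813841819763, -0.20151382684707642), (0.12567703425884247, 0.16081199049949646), 54.4912223815918) 0.009389715261427178
griptop 788 ((0.5378482341766357, -0.1989852488040924), (0.049764614552259445, 0.01602180302143097), 74.35953521728516) [ 0.53815488 -0.19712209  0.04918445]
```

View pics/w2.png

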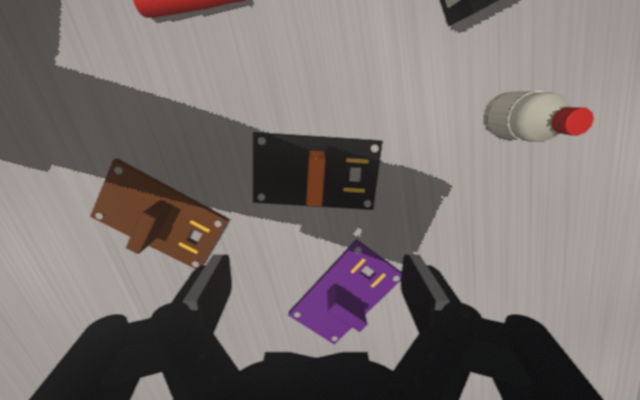

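Run:
```python
from h import *
W=np.load("w1.npy")
c=np.array([.5469,.2110]);a=np.radians(6.35);R=np.array([[np.cos(a),np.sin(a)],[-np.sin(a),np.cos(a)]])
P=W[145:175,372:415].reshape(-1,3); L=(P[:,:2]-c)@R.T; k=(P[:,2]>.044)&(abs(L[:,1])<.012)&(L[:,0]>.03)&(L[:,0]<.06)
print("pin",k.sum(),L[k].mean(0),np.c_[L[k],P[k,2]].round(4).tolist())
f=np.load("w2.npz");W=f['W'];im=f['im'];z=W[...,2]
m=(z>.005)&(z<.055); m[:,:245]=0;m[:,390:]=0;m[:120]=0;m[225:]=0
m=m.astype(np.uint8); m=cv2.morphologyEx(m,cv2.MORPH_OPEN,np.ones((3,3)))
n,l,st,_=cv2.connectedComponentsWithStats(m); i=1+np.argmax(st[1:,4]); print(st[i])
for zm in (.015,):
    k=(l==i)&(z<zm); print(cv2.minAreaRect(W[k][:,:2].astype(np.float32)))
```

```text
pin 23 [0.04387022 0.00078953] [[0.0452, 0.004, 0.044], [0.0424, 0.0026, 0.0451], [0.0431, 0.0033, 0.0481], [0.0441, 0.0036, 0.0493], [0.0454, 0.0038, 0.0498], [0.0415, 0.0009, 0.0442], [0.0416, 0.002, 0.0494], [0.043, 0.0021, 0.0494], [0.0438, 0.0026, 0.0513], [0.0452, 0.0027, 0.0511], [0.0466, 0.0028, 0.051], [0.0411, -0.0, 0.0466], [0.0418, 0.0007, 0.0495], [0.0429, 0.001, 0.0507], [0.0486, 0.0013, 0.0494], [0.0412, -0.0013, 0.0472], [0.0416, -0.0004, 0.0514], [0.0485, 0.0002, 0.051], [0.0423, -0.0022, 0.0492], [0.043, -0.0015, 0.0521], [0.0441, -0.0036, 0.0484], [0.0452, -0.0032, 0.0495], [0.0468, -0.0033, 0.0488]]
[ 252  132  130   78 8610]
((0.5375452637672424, -0.19931820034980774), (0.08066768944263458, 0.1403367966413498), 74.3717269897461)
```

Run:
```python
from h import *
q=quat(np.radians(-15.63)); x,y=.5377,-.1992
arm.move_to([x,y,.10],q)
print(arm.move_l([x,y,.026],.08,f_stop=8),arm.state()['eef_pos'])
arm.close(); s=arm.state(); print(s['finger_gap'],s['gripper_force'],s['eef_pos'],s['contact_force'])
arm.move_l([x,y,.20],.12)
s=arm.state(); print(s['finger_gap'],s['contact_force'],s['time_s'])
a=np.radians(6.35); t=np.array([.5469,.2110])+np.array([np.cos(a),np.sin(a)])*.028
arm.move_to([*t,.16],quat(a)); arm.dwell(.3)
s,im,d,p=cam("wrist"); print(s['time_s'],s['eef_pos'],s['contact_force'],s['ft_torque']); cv2.imwrite("pics/w3.png",im[:,:,::-1]); W=cloud(s,d,p); np.savez("w3",im=im,W=W,pos=s['eef_pos'])
```

```text
False [ 0.53820371 -0.19948389  0.02656593]
0.01506909715666801 59.535266160964966 [ 0.53807642 -0.19942614  0.02643116] [1.1832631  0.42613108 1.81441429]
0.015086620567855312 [ 0.10034969 -0.90817813 -2.07343763] 7.95
9.7917 [0.57503114 0.21337775 0.16012115] [ 1.00928913 -0.11881402 -2.4973221 ] [-0.01748057  0.0385796   0.00531969]
```

View pics/w3.png

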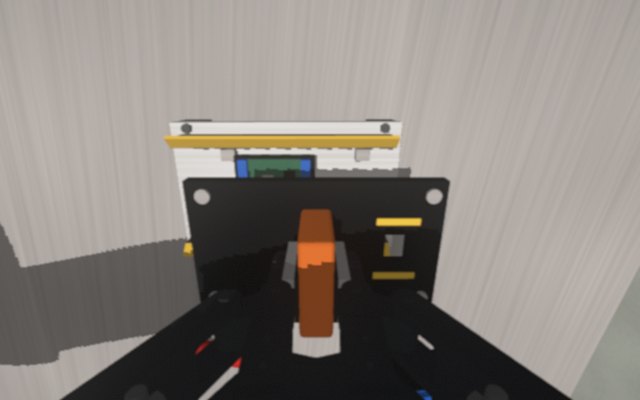

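Run:
```python
from h import *
f=np.load("w3.npz");W=f['W'];z=W[...,2];im=f['im']
a=np.radians(6.35);R=np.array([[np.cos(a),np.sin(a)],[-np.sin(a),np.cos(a)]])
c=np.array([.5469,.2110]);L=np.dstack([(W[...,:2]-c)@R.T,z])
print("tcp nest",R@(f['pos'][:2]-c))
m=(z>.132)&(z<.150); m[:170]=0; m[300:]=0
B=m.astype(np.uint8); B=cv2.morphologyEx(B,cv2.MORPH_OPEN,np.ones((3,3)))>0
def edge(mask,axis,pick,lo,hi):
    out=[]
    for i in range(lo,hi):
        r=np.flatnonzero(mask[:,i] if axis==0 else mask[i])
        if len(r): j=r[pick]; out.append(L[j,i] if axis==0 else L[i,j])
    return np.array(out)
def rep(n,E,ax):
    k=1-ax; pf=np.polyfit(E[:,ax],E[:,k],1); print(n,"med",np.median(E[:,k]).round(4),"slope deg",np.degrees(np.arctan(pf[0])).round(2),"z",np.median(E[:,2]).round(4),len(E))
rep("plate +y edge",edge(B,0,0,200,440),0)
rep("plate -x edge",edge(B,1,0,195,285),1)
rep("plate +x edge",edge(B,1,-1,195,285),1)
print("plate z fit (x,y slopes)",np.linalg.lstsq(np.c_[L[B][:,:2],np.ones(B.sum())],L[B][:,2],rcond=None)[0])
N=(z>.02)&(z<.07); N=cv2.morphologyEx(N.astype(np.uint8),cv2.MORPH_OPEN,np.ones((3,3)))>0
rep("nest +y edge",edge(N,0,0,200,380),0)
hsv=cv2.cvtColor(im,cv2.COLOR_RGB2HSV)
Y=N&(hsv[...,0]>15)&(hsv[...,0]<32)&(hsv[...,1]>140); Y[160:]=0
rep("lip outer",edge(Y,0,0,175,390),0); rep("lip inner",edge(Y,0,-1,175,390),0)
rep("nest -x edge",edge(N,1,0,150,175),1); 
E=edge(Y,1,-1,138,146);rep("lip +x end",E,1);E=edge(Y,1,0,138,146);rep("lip -x end",E,1)
E=edge(N,1,-1,124,133);rep("nest +x",E,1);E=edge(N,1,0,124,133);rep("nest -x",E,1)
```

```text
tcp nest [ 0.02822154 -0.00074819]
plate +y edge med 0.0399 slope deg -0.06 z 0.1357 240
plate -x edge med -0.0432 slope deg 0.23 z 0.1433 90
plate +x edge med 0.0963 slope deg 0.09 z 0.1428 90
plate z fit (x,y slopes) [-0.0028772  -0.00874476  0.14304257]
nest +y edge med 0.0601 slope deg -0.01 z 0.0247 180
lip outer med 0.0522 slope deg -0.05 z 0.0625 215
lip inner med 0.0437 slope deg -0.09 z 0.0571 215
nest -x edge med -0.0988 slope deg -1.16 z 0.0314 25
lip +x end med 0.0894 slope deg -0.22 z 0.0603 8
lip -x end med -0.0881 slope deg 3.48 z 0.0609 8
nest +x med 0.0996 slope deg 0.06 z 0.0312 9
nest -x med -0.0989 slope deg 0.84 z 0.0313 9
```

```bash
cat >> h.py <<'E'
A=np.radians(6.35);C=np.array([.5469,.2110])
def nw(x,y): return C+np.array([np.cos(A)*x-np.sin(A)*y,np.sin(A)*x+np.cos(A)*y])
def rp(n):
    s=arm.state(); d=s['eef_pos'][:2]-C
    print(n,"t%.1f"%s['time_s'],"nest xy",np.round([np.cos(A)*d[0]+np.sin(A)*d[1],-np.sin(A)*d[0]+np.cos(A)*d[1]],4),"z %.4f"%s['eef_pos'][2],"F",np.round(s['contact_force'],1),"T",np.round(s['ft_torque'],2)); return s
E
python3 - <<'E'
from h import *
Y=-.0007
arm.move_l([*nw(.0275,Y),.090],.08); arm.dwell(.3); rp("above")
print(arm.move_l([*nw(.0275,Y),.0735],.015,f_stop=4)); arm.dwell(.2); rp("down")
E
```

```text
above t11.2 nest xy [ 0.0277 -0.0007] z 0.0905 F [-0.  -0.2 -3.1] T [ 0.03  0.   -0.02]
True
down t12.2 nest xy [ 0.0273 -0.0007] z 0.0761 F [-0.7 -0.3  5.5] T [-0.01 -0.13 -0.02]
```

Run:
```python
from h import *
for x in (.022,.015,.009,.006,.0045,.003,.0015,0.):
    st=arm.move_l([*nw(x,-.0007),.0754],.02,f_stop=12); s=rp(f"x{x} {st}")
    if st or s['contact_force'][2]<-1.2: break
```

```text
x0.022 False t12.6 nest xy [ 0.0228 -0.0007] z 0.0762 F [2.1 0.3 3.9] T [ 0.02 -0.42 -0.03]
x0.015 False t13.1 nest xy [ 0.0156 -0.0007] z 0.0761 F [2.1 0.6 5.3] T [ 0.02 -0.78 -0.03]
x0.009 False t13.5 nest xy [ 0.0091 -0.0006] z 0.0759 F [ 2.6 -0.1  5.3] T [ 0.09 -0.84 -0.02]
x0.006 False t13.8 nest xy [ 0.002  -0.0008] z 0.0722 F [ 0.2 -0.2 -2.8] T [ 0.01  0.05 -0.01]
```

Run:
```python
from h import *
arm.dwell(.3); s=rp("now"); print(s['finger_gap'],s['gripper_force'])
s,im,d,p=cam("wrist"); cv2.imwrite("pics/w4.png",im[:,:,::-1]); W=cloud(s,d,p)
c=W[..., :]; L=np.dstack([(W[...,:2]-C)@np.array([[np.cos(A),np.sin(A)],[-np.sin(A),np.cos(A)]]).T,W[...,2]])
k=(L[...,2]>.045)&(L[...,2]<.075)&(abs(L[...,1])<.034)&(abs(L[...,0])<.08)&(L[...,1]>.005)
k[:170]=0
P=L[k]; print(len(P),np.linalg.lstsq(np.c_[P[:,:2],np.ones(len(P))],P[:,2],rcond=None)[0],np.median(P[:,2]))
```

```text
now t14.1 nest xy [ 0.0053 -0.0007] z 0.0746 F [ 0.4 -0.3 -2.1] T [-0.    0.05  0.03]
0.015408820117500473 58.8396155834198
11975 [-0.00815769 -0.01184048  0.05837739] 0.057604038361721704
```

View pics/w4.png

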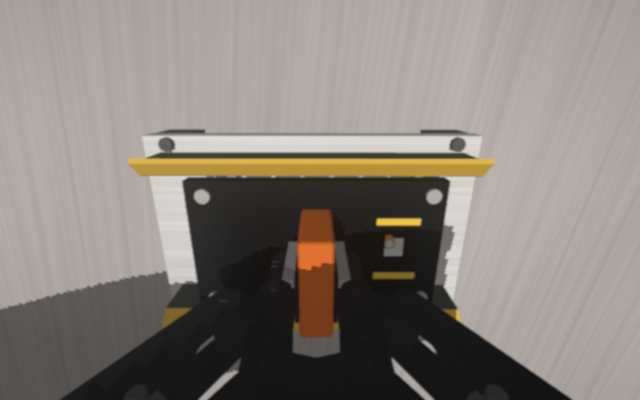

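Run:
```python
from h import *
st=arm.move_l([*nw(.0028,-.0007),.0740],.02,f_stop=8); arm.dwell(.2); rp(f"centre {st}")
st=arm.move_l([*nw(.0028,-.0007),.0690],.02,f_stop=6); arm.dwell(.2); rp(f"drop {st}")
```

```text
centre False t14.7 nest xy [ 0.0029 -0.0007] z 0.0741 F [-0.   0.1 -3.2] T [ 0.01 -0.    0.01]
drop False t15.3 nest xy [ 0.0033 -0.0007] z 0.0696 F [-1.   0.   3.5] T [-0.   -0.02 -0.02]
```

Run:
```python
from h import *
z=.0665
while z>.0600:
    arm.move_l([*nw(.0028,-.0007),z],.02,f_stop=20); arm.dwell(.15); s=rp(f"z{z:.4f}")
    if s['contact_force'][2]>22: break
    z-=.0008
s,im,d,p=cam("wrist"); print(s['finger_gap']); cv2.imwrite("pics/w5.png",im[:,:,::-1]); W=cloud(s,d,p)
L=np.dstack([(W[...,:2]-C)@np.array([[np.cos(A),np.sin(A)],[-np.sin(A),np.cos(A)]]).T,W[...,2]])
k=(L[...,2]>.036)&(L[...,2]<.060)&(abs(L[...,1])<.034)&(abs(L[...,0])<.065)&(L[...,1]>.005)
k[:170]=0
P=L[k]; print(len(P),np.linalg.lstsq(np.c_[P[:,:2],np.ones(len(P))],P[:,2],rcond=None)[0],np.median(P[:,2]))
```

```text
z0.0665 t15.7 nest xy [ 0.0033 -0.0007] z 0.0669 F [-0.9  0.2  3.9] T [-0.04 -0.05  0.03]
z0.0657 t16.1 nest xy [ 0.0033 -0.0007] z 0.0661 F [1.4 0.7 5.5] T [-0.   -0.1  -0.06]
z0.0649 t16.5 nest xy [ 0.0033 -0.0007] z 0.0654 F [-0.8  0.2  6. ] T [ 0.03 -0.05 -0.  ]
z0.0641 t16.9 nest xy [ 0.0033 -0.0006] z 0.0646 F [-0.7  0.3  6.1] T [ 0.01 -0.07 -0.  ]
z0.0633 t17.3 nest xy [ 0.0033 -0.0007] z 0.0645 F [-2.5 -1.2  8.8] T [-0.08  0.15 -0.03]
z0.0625 t17.7 nest xy [ 0.0033 -0.0007] z 0.0644 F [-4.9 -1.1 13. ] T [-0.15  0.34 -0.01]
z0.0617 t18.1 nest xy [ 0.0033 -0.0007] z 0.0644 F [-7.9 -1.6 16.7] T [-0.19  0.59 -0.05]
z0.0609 t18.5 nest xy [ 0.0033 -0.0007] z 0.0644 F [-9.1 -3.2 19.5] T [-0.34  0.96 -0.04]
z0.0601 t18.9 nest xy [ 0.0033 -0.0006] z 0.0643 F [-12.   -3.4  24.4] T [-0.41  1.17 -0.07]
0.015068874409970666
10799 [-0.00211171  0.01220543  0.04730202] 0.0473600472877371
```

View pics/w5.png

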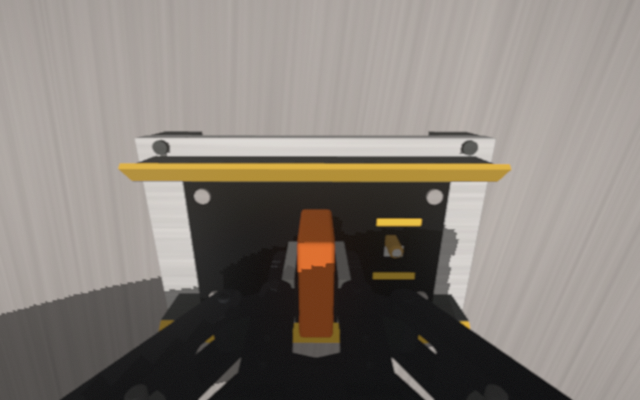

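Run:
```python
from h import *
s,im,d,p=cam("wrist"); W=cloud(s,d,p)
L=np.dstack([(W[...,:2]-C)@np.array([[np.cos(A),np.sin(A)],[-np.sin(A),np.cos(A)]]).T,W[...,2]])
for x0 in (-.055,-.03,.02,.055):
  print(x0,[tuple(np.round([np.median(L[k][:,2])*1000,k.sum()],1)) for y0 in (.008,.018,.026,.034) for k in [(abs(L[...,0]-x0)<.008)&(abs(L[...,1]-y0)<.004)&(L[...,2]<.056)]])
rp("end")
```

```text
-0.055 [(np.float64(47.5), np.float64(372.0)), (np.float64(47.4), np.float64(389.0)), (np.float64(47.5), np.float64(402.0)), (np.float64(47.8), np.float64(451.0))]
-0.03 [(np.float64(47.4), np.float64(375.0)), (np.float64(47.4), np.float64(390.0)), (np.float64(47.4), np.float64(411.0)), (np.float64(47.4), np.float64(426.0))]
0.02 [(np.float64(47.3), np.float64(356.0)), (np.float64(47.3), np.float64(401.0)), (np.float64(47.4), np.float64(412.0)), (np.float64(47.3), np.float64(428.0))]
0.055 [(np.float64(47.0), np.float64(309.0)), (np.float64(47.4), np.float64(387.0)), (np.float64(47.2), np.float64(419.0)), (np.float64(47.3), np.float64(454.0))]
end t19.0 nest xy [ 0.0033 -0.0006] z 0.0643 F [-10.4  -3.6  23.8] T [-0.42  1.16 -0.08]
```

Flat, on the stops, held down with steady force.

```bash
python3 -c "
from h import *
print(arm.job_done())"
```

```text
the job is handed in; nothing more can be done
None
```

The job is handed in at about 19 s: the black cover's slot is over the pin, and the cover is pressed flat onto the stops, still gripped and held down with about 24 N; I did not touch the screwdriver, bin or bottle.

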